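# Seat a fold mirror on its three-point mount and lock it

## Task

Pick up the fold mirror by its two blue side cheeks, without touching the glass, and set it down gently on the three-point mount, its glass looking away from the clamp lever, so that each of its three ball feet rests fully down between its own pair of pins and it cannot rock. Let go, then swing the lever by its red handle as far as it goes so that its pad covers the rear edge of the mirror's base plate. Leave the bottle and the small carton where they stand.

Things in the scene. Friction and masses are not known exactly. Their poses are not given: they have to be found in the camera images.
- mirror_grip (a point): Centre of the loose fold mirror's two parallel blue cheeks, 42 mm above the bottom of its feet (on the worktop at the start). Axes: x the way the glass faces, y across the cheeks, z up. Cheeks: outer faces at y = +-24 mm (48 mm across, the place to grip), 46 mm long in x, from 24 mm below to 24 mm above this point. Fits the mount one way only: its x along the mount's x.
- mount_home (a point): The mirror's place on the fixed mount, 15.6 mm above the worktop: when seated, mirror_grip is 42 mm straight above this point and the axes of both agree. x points away from the clamp lever, z up. A ball foot let down within about 3 mm of its place slides down between its slippery pins by itself.
- seat_front_home (a point): Where the centre of the front ball foot lies when seated (42 mm along x from mount_home, 22.6 mm above the worktop)
- seat_left_home (a point): Where the centre of the left ball foot lies when seated (x -30, y 34 mm from mount_home)
- seat_right_home (a point): Where the centre of the right ball foot lies when seated (x -30, y -34 mm from mount_home)
- foot_front (a point): Centre of the mirror's front (single) ball foot, 7 mm above its lowest point
- foot_left (a point): Centre of the mirror's left rear ball foot
- foot_right (a point): Centre of the mirror's right rear ball foot
- seat_front: The front pair of pins on the mount; origin on the worktop under it, x along the pins
- seat_left: The left rear pair of pins; origin on the worktop under it, x along the pins
- seat_right: The right rear pair of pins; origin on the worktop under it, x along the pins
- fold_mirror: The whole mirror, 0.25 to 0.4 kg; origin 42 mm below mirror_grip, level with the bottom of its feet, same axes. Under the cheeks is a black base plate, 100 x 92 mm, x from -47 to +53 mm, y +-46, z 10 to 18 mm. Below it three steel ball feet, 14 mm diameter, centred 7 mm above the origin: front (x 42, y 0), left (x -30, y 34), right (x -30, y -34) mm.
- mirror_glass: The silvery mirror glass between the cheeks, sloping at 45 deg, looking to the mirror's +x and up; fixed in it; origin and axes are those of fold_mirror
- mount: The fixed mount; origin on the worktop 15.6 mm below mount_home, same axes. Grey base 160 x 120 x 10 mm (x from -95 to +65 mm, y +-60) with three seats, each a pair of horizontal steel pins 8 mm in diameter, 16 mm between axes, 26 mm long, tops 19 mm above the worktop, the gap pointing to the origin.
- clamp (a joint): Angle of the hold-down lever about its vertical pivot, rad: 0 = at the stop, closed, its pad 2 mm above the rear edge of the seated base plate; grows clockwise seen from above to 1.6 = fully open. Starts at 1.25 to 1.5, clear of the mirror's way. Light friction (under 1 N at the handle); stays where it is left.
- clamp_handle (a point): Middle of the lever's red upright handle, 14 mm diameter, 36 to 64 mm above the worktop, 65 mm from the pivot; this point is 52 mm above the worktop. Closed: straight behind the pivot, to the mount's -x; open: to the mount's +y of the pivot. Push it sideways or pinch it from above.
- clamp_pivot (a point): Point on the lever's pivot axis at the height of clamp_handle, 72 mm to the mount's -x from mount_home, axes as the mount's. Lever: 14 mm wide, 36 to 42 mm above the worktop; the pivot head, 20 mm diameter, up to 48 mm.
- bottle: Bystander: clear bottle with blue cap, 69 mm diameter, 140 mm tall, origin under its centre
- carton: Bystander: small white and grey carton, 32 x 46 x 62 mm, origin under its centre

How it is judged (in metres and radians):
On the way, in this order (a step that is already met when the one before it is completed fails the run):
1. the mirror stands released on the mount, all three feet bearing in their seats, the lever still open (contact force between each of seat_front, seat_left, seat_right and fold_mirror above 0.15 N and distance between foot_front and seat_front_home below 0.0025 m and distance between foot_left and seat_left_home below 0.0025 m and distance between foot_right and seat_right_home below 0.0025 m and value of joint clamp above 0.8 rad and contact force between fold_mirror and the fingers below 0.05 N), for 0.2 s.
2. the lever is swung home over the base plate (value of joint clamp below 0.15 rad), for 0.1 s.
At the end, for the whole second after the job is handed in: The mirror rests on the mount: each ball foot's centre within 2.5 mm of its seated place and each of the three seats bearing more than 0.15 N, at rest; the lever is closed (clamp below 0.15 rad) (contact force between each of seat_front, seat_left, seat_right and fold_mirror above 0.15 N and distance between foot_front and seat_front_home below 0.0025 m and distance between foot_left and seat_left_home below 0.0025 m and distance between foot_right and seat_right_home below 0.0025 m and value of joint clamp below 0.15 rad and linear speed of fold_mirror below 0.02 m/s and angular speed of fold_mirror below 0.1 rad/s); the robot touches nothing.
It fails at once if the glass is touched by the robot (over 0.5 N) (contact force between mirror_glass and the fingers above 0.5 N or contact force between mirror_glass and the arm above 0.5 N).
It fails at once if the mirror is dropped: it moves at over 0.4 m/s out of the fingers (a fall of about 8 mm) (linear speed of fold_mirror above 0.4 m/s and contact force between fold_mirror and the fingers below 0.05 N).
It fails at once if the mirror is forced on the mount (over 40 N between them) (contact force between fold_mirror and mount above 40 N).
It fails at once if the mirror is tipped by more than about 35 degrees (angle between fold_mirror's own z axis and vertical above 0.6 rad).
It fails at once if the bottle or the carton is moved by more than 30 mm (distance of any of bottle, carton from where it was at the start of the episode above 0.03 m).
It also fails if it takes over 56 s, if anything falls off the work surface, if the arm or the gripper's body presses on something with over 40 N, if the wrist force passes 120 N, or if a joint passes its speed limit or range.

## Robot

A 7-joint arm with a two-finger parallel gripper is mounted at the origin on a cart in front of the work surface, level with it; the furniture and walls round the work are solid. World frame = base frame: x ahead of the robot, y to its left, z up, the work surface at z = 0. Lengths are in m, angles in degrees, forces in N, time in s.
With the tool pointing down it reaches from about 0.425 to 0.825 m from the base axis. Payload 3.6 kg.
Tool frame: the origin (TCP) lies on the centre line of the jaws, within the pads' length; the fingertips stand 17 mm ahead of it and the grasp point (between the pads) lies 2 mm behind it (ctrl.tip_extent is the distance from the TCP to the fingertips, in m); y points along the fingers, x is the direction in which the jaws open and shut, and the axes are right-handed (so a half turn about y gives the same grasp; the last joint's range is limited). The gripper opens to 93 mm and grips with 3 to 60 N. Pads are 15 mm wide; open, the fingers measure 128 mm over their backs; the gripper's body (75 mm by 188 mm) begins 65 mm behind the grasp point.
Start: joints at [-74.742, 35.231, -0.722, 81.555, 0.464, 63.22, -2.315], TCP at [0.188, 0.622, 0.236] pointing down, gripper open.
Joint ranges: [-178.69, 178.69], [-17.37, 117.87], [-77.05, 75.6], [15.02, 138.74], [-78.02, 258.01], [0.78, 113.62], [-162.83, 162.83]. Speed limits (degrees/s): [159.86, 159.86, 180, 180, 180, 180, 180].

## Interface

Orientations are given as [roll, pitch, yaw] about the fixed x, y, z axes, in that order (R = Rz(yaw) Ry(pitch) Rx(roll)).
In Python, from cell import ctrl gives the robot as it stands.
- The arm moves only by the tool step_arm, never from a script. Its argument "increments" is a list that holds one entry, the list of rows, each a list of 7 numbers: the turn, a rotation vector about the tool's x, y, z in degrees, then the shift along the tool's x, y, z in mm, then the closure, from 0 (fully open) to 1 (shut). A call has 1 to 20 rows; each row shifts and turns the commanded pose from where the row before left it, along the tool's axes as they then stand; what a row does not reach is not made up. A row lasts 1/12 s, in which the tool goes at most 41.7 mm and 7.16 degrees, less where a joint would pass 70% of its speed; a pose out of reach is approached as far as the arm can. A call is refused whole if a number of a shift passes 41.7 or a number of a turn 7.16, either way. A call with a gripper value outside its range is refused whole. The fingers move at their own pace and stop on an object; "newtons" is the grip in N (left out, the last holds). Time passes only in rows, so rows that do not move let the fingers close. It gives the time, the measured TCP pose, the force and the opening at its end, in the units of the state.
- ctrl.get_state(): the state, without advancing time (a new reading comes with each control period).
- ctrl.get_image(name): name is "side" or "top" or "wrist"; returns a dict with "frame" (384x512x3 uint8, red, green, blue), "mtx" (3x3 intrinsics, pixels), "pose" (4x4, takes a point from camera to world coordinates); the wrist camera has in their place "tool_from_camera" (4x4, takes a point from camera to tool coordinates, whose origin is the TCP and whose axes are the tool frame's). Camera axes: x right, y down, z forward; pixel columns grow to the right and rows downward; lengths in m; the calibration is good to about 2 mm. A picture is of the moment at which its call begins: read the wrist's pose just before it. There is no depth.
- ctrl.job_done(): hands the job in, once; it reports no verdict.
The state is a dict: "time": time; "joint_positions": joint angles; "dq": joint speeds; "joint_efforts": joint torques, N m; "tcp_pos": TCP position; "tcp_rot": TCP orientation; "ft_force": force on the tool from outside, world axes, zero at the start; "torque": the same for the moment, N m; "width": finger opening in m.
Only numpy, scipy, OpenCV 4.12 (cv2) and the standard library are available. Lean on these libraries where they do the work, as an engineer would, in place of code of your own. Each camera call takes 0.05 s, during which the arm holds its last target.

## Working session

There is one attempt and no reset: what is moved stays moved. The work goes in short steps, Python scripts to look and compute and a tool call to move; the robot and the scene stay as the last step left them, time stands still between calls to the robot, and variables do not carry over. Pictures are saved under pics/ and viewed, and the job is handed in when it is done.

Besides the shell and the picture viewer there is one more tool, called by a JSON object that holds its "name" and its "arguments", one argument or row to a line. step_arm: Moves the arm, as the interface text tells. Its arguments: {"type":"object","properties":{"increments":{"type":"array"},"newtons":{"type":"number"}},"required":["increments"]}

```bash
ls; mkdir -p pics
python3 - <<'E'
from cell import ctrl
import cv2,json
s=ctrl.get_state();print({k:s[k] for k in('time','tcp_pos','tcp_rot','ft_force','width')})
for n in('top','side','wrist'):
    d=ctrl.get_image(n);cv2.imwrite(f'pics/{n}0.png',cv2.resize(d['frame'][:,:,::-1],(800,600),interpolation=cv2.INTER_CUBIC))
    cv2.imwrite(f'pics/{n}0raw.png',d['frame'][:,:,::-1])
    print(n,d['mtx'].tolist(),d.get('pose',d.get('tool_from_camera')).round(4).tolist())
E
```

```text
pics
{'time': 0.0, 'tcp_pos': array([0.18739277, 0.62163592, 0.23450125]), 'tcp_rot': array([-90.00094302,   0.14292402,  73.22572959]), 'ft_force': array([-0.04301195, -1.18276735,  0.35033038]), 'width': 0.09321465624869367}
top [[349.0477464261126, 0.0, 248.9402900289626], [0.0, 349.0477464261126, 193.42663803999667], [0.0, 0.0, 1.0]] [[-0.1638, -0.96, 0.2271, 0.4479], [-0.9865, 0.1591, -0.0391, 0.0138], [0.0014, -0.2305, -0.9731, 0.9198], [0.0, 0.0, 0.0, 1.0]]
side [[436.05756131226843, 0.0, 257.9537600471556], [0.0, 436.05756131226843, 187.65904609553604], [0.0, 0.0, 1.0]] [[-0.9941, -0.0783, 0.0745, 0.5548], [-0.1059, 0.5682, -0.816, 0.7582], [0.0215, -0.8191, -0.5732, 0.5947], [0.0, 0.0, 0.0, 1.0]]
wrist [[344.3070653301863, 0.0, 256.6681915945853], [0.0, 344.3070653301863, 196.53165146892087], [0.0, 0.0, 1.0]] [[1.0, -0.0008, -0.0002, -0.0004], [-0.0, -0.2994, 0.9541, -0.1483], [-0.0008, -0.9541, -0.2994, 0.0848], [0.0, 0.0, 0.0, 1.0]]
```

View pics/top0.png

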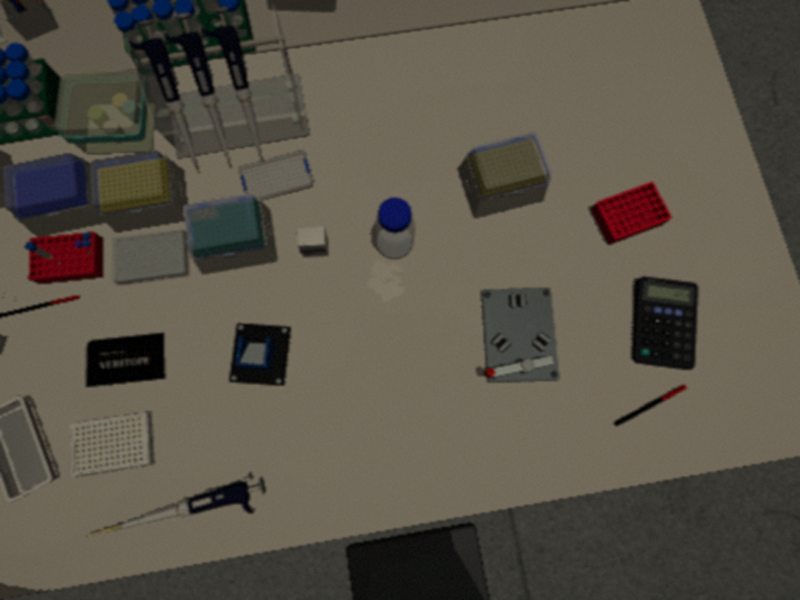

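View pics/side0.png

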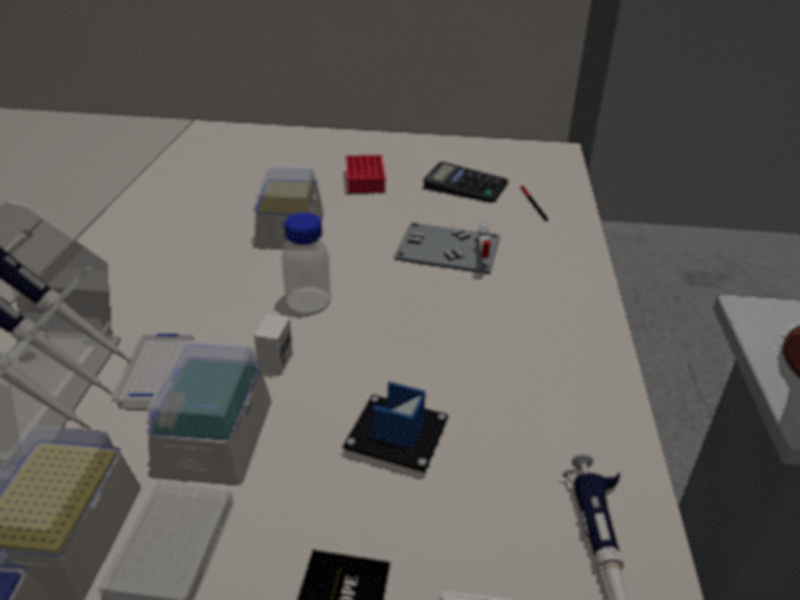

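View pics/wrist0.png

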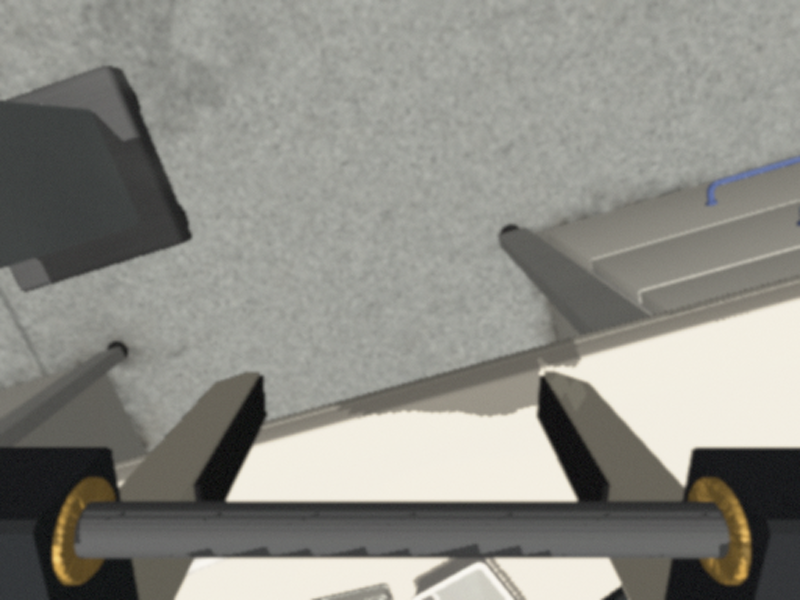

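The top view shows the mirror near (260,353), mount (520,335), bottle (394,225) and carton (312,240). I'll zoom in on those next.

```bash
cat > h.py <<'E'
import numpy as np,cv2
from scipy.spatial.transform import Rotation as R
from cell import ctrl
def tcp(s=None):
    s=s or ctrl.get_state();T=np.eye(4);T[:3,:3]=R.from_euler('xyz',s['tcp_rot'],degrees=True).as_matrix();T[:3,3]=s['tcp_pos'];return T
def grab(n):
    T=tcp();d=ctrl.get_image(n)
    P=np.array(d['pose']) if 'pose' in d else T@np.array(d['tool_from_camera'])
    return d['frame'],np.array(d['mtx']),P
def ray(K,P,uv,z):
    v=P[:3,:3]@np.linalg.inv(K)@np.array([uv[0],uv[1],1.]);c=P[:3,3];return c+v*(z-c[2])/v[2]
def proj(K,P,X):
    q=P[:3,:3].T@(np.asarray(X).T-P[:3,3:4]);q=K@q;return (q[:2]/q[2]).T
def crop(f,u0,v0,u1,v1,sc,name):
    c=cv2.resize(f[v0:v1,u0:u1,::-1],None,fx=sc,fy=sc,interpolation=cv2.INTER_CUBIC)
    c=cv2.convertScaleAbs(c,alpha=1.6)
    st=10
    for u in range(-(-u0//st)*st,u1,st): cv2.putText(c,str(u),((u-u0)*sc,10),0,.35,(0,255,255),1);cv2.line(c,((u-u0)*sc,12),((u-u0)*sc,18),(0,255,255),1)
    for v in range(-(-v0//st)*st,v1,st): cv2.putText(c,str(v),(0,(v-v0)*sc+4),0,.35,(0,255,255),1);cv2.line(c,(24,(v-v0)*sc),(30,(v-v0)*sc),(0,255,255),1)
    cv2.imwrite('pics/'+name,c)
E
python3 - <<'E'
from h import *
f,K,P=grab('top')
crop(f,140,200,195,255,10,'t_mir.png');crop(f,295,175,365,250,8,'t_mnt.png')
# rough
for n,uv,z in(('mir plate centre',(260*.64,353*.64),.018),('mount corner',(483*.64,290*.64),.01),('',(551*.64,289*.64),.01),('',(557*.64,380*.64),.01),('',(490*.64,382*.64),.01),('bottle cap',(394*.64,212*.64),.14),('carton',(312*.64,234*.64),.062),('handle',(489*.64,371*.64),.064),('rack',(505*.64,165*.64),.06)):
    print(n,ray(K,P,uv,z).round(4))
E
```

```text
mir plate centre [0.6079 0.2032 0.018 ]
mount corner [ 0.6551 -0.1863  0.01  ]
 [ 0.6377 -0.3024  0.01  ]
 [ 0.4839 -0.2761  0.01  ]
 [ 0.4989 -0.1657  0.01  ]
bottle cap [ 0.7686 -0.0484  0.14  ]
carton [0.7843 0.0866 0.062 ]
handle [ 0.5129 -0.1571  0.064 ]
rack [ 0.8557 -0.2579  0.06  ]
```

View pics/t_mir.png

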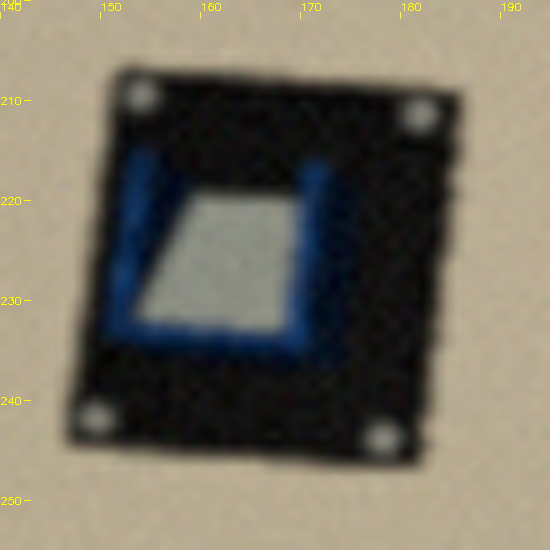

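View pics/t_mnt.png

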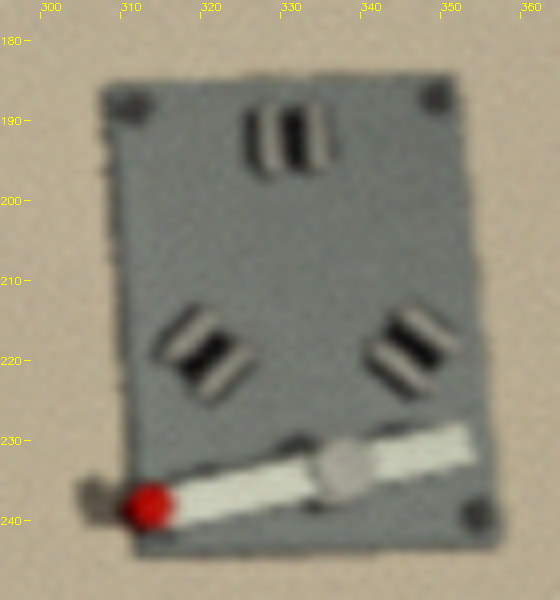

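Mirror plate corners are at about (151.5,207), (186,209), (182,246.5) and (147,244.5), with its glass facing up in the image. The mount's front pins are at (331,192) and its red handle is at (313,238). I'll fit both poses from these.

```bash
cat >> h.py <<'E'
from scipy.optimize import least_squares
def fit(K,P,model,px,z0,x0):
    """model Nx3 local (z up from worktop offset), px Nx2 -> x,y,yaw"""
    model=np.array(model,float);px=np.array(px,float)
    def f(p):
        c,s=np.cos(p[2]),np.sin(p[2]);X=np.c_[p[0]+c*model[:,0]-s*model[:,1],p[1]+s*model[:,0]+c*model[:,1],model[:,2]+z0]
        return (proj(K,P,X)-px).ravel()
    r=least_squares(f,x0,loss='soft_l1');return r.x,f(r.x).reshape(-1,2)
def togo(goal,yaw_x):
    """goal xyz (m); yaw_x: world heading deg of tool x. prints remaining in tool axes"""
    T=tcp();g=R.from_euler('xyz',[-90,0,yaw_x],degrees=True).as_matrix()
    rv=R.from_matrix(T[:3,:3].T@g).as_rotvec(degrees=True)
    d=np.array(goal)-T[:3,3]
    print('turn',rv.round(2),'shift mm old axes',(T[:3,:3].T@d*1e3).round(1),'new axes',(g.T@d*1e3).round(1))
E
python3 - <<'E'
from h import *
f,K,P=grab('top')
m=.001*np.array([[53,46,18],[53,-46,18],[-47,46,18]])
x,r=fit(K,P,m,[(151.5,207),(186,209),(147,244.5)],0,[.6,.2,0]);print('mirror',x[:2],np.degrees(x[2]),r.round(1).tolist())
m=.001*np.array([[65,60,10],[65,-60,10],[-95,-60,5],[-95,60,5],[42,0,19],[-30,34,19],[-30,-34,19],[-72,0,48]])
x,r=fit(K,P,m,[(308.2,186),(350.5,184.5),(356.5,243.5),(312,245),(331,191.8),(321,218.8),(345.8,217.8),(337,233)],0,[.58,-.23,0]);print('mount',x[:2],np.degrees(x[2]),r.round(1).tolist())
togo((.64,.2,.2),85)
E
```

```text
mirror [0.6029191 0.2031572] -12.724462631536266 [[-0.0, -0.2], [0.3, -0.2], [-0.3, 0.5]]
mount [ 0.58515177 -0.23223072] -7.54097871846989 [[-1.1, -0.9], [1.0, -0.8], [0.6, -0.0], [-0.8, -0.0], [-0.2, 0.1], [-0.8, 0.3], [0.4, 0.5], [0.5, 0.5]]
turn [-1.000e-02 -1.178e+01 -7.000e-02] shift mm old axes [-273.4   35.4 -555. ] new axes [-381.    35.1 -487.5]
```

Run:
```python
from h import *
togo((.645,.19,.19),77)
```

```text
turn [-0.   -3.78 -0.07] shift mm old axes [-281.5   45.4 -562.7] new axes [-318.    45.1 -542.9]
```

{"name": "step_arm", "arguments": {
  "increments": [
    [[0, 0, 0, -7.8, 1.2, -15.6, 0], [0, 0, 0, -15.6, 2.5, -31.2, 0], [0, 0, 0, -15.6, 2.5, -31.2, 0], [0, 0, 0, -15.6, 2.5, -31.2, 0], [0, 0, 0, -15.6, 2.5, -31.2, 0], [0, 0, 0, -15.6, 2.5, -31.2, 0], [0, 0, 0, -15.6, 2.5, -31.2, 0], [0, 0, 0, -15.6, 2.5, -31.2, 0], [0, 0, 0, -15.6, 2.5, -31.2, 0], [0, 0, 0, -15.6, 2.5, -31.2, 0], [0, 0, 0, -15.6, 2.5, -31.2, 0], [0, 0, 0, -15.6, 2.5, -31.2, 0], [0, 0, 0, -15.6, 2.5, -31.2, 0], [0, 0, 0, -15.6, 2.5, -31.2, 0], [0, 0, 0, -15.6, 2.5, -31.2, 0], [0, 0, 0, -15.6, 2.5, -31.2, 0], [0, 0, 0, -15.6, 2.5, -31.2, 0], [0, 0, 0, -15.6, 2.5, -31.2, 0], [0, 0, 0, -7.8, 1.2, -15.6, 0], [0, -3.8, 0, 0, 0, 0, 0]]
  ]
}}

```text
time: 1.92
tcp_pos: [0.6478, 0.1843, 0.1897]
tcp_rot: [-90.2, 0.3, 76.6]
ft_force: [0.7, -0.2, 0.3]
width: 0.0927
```

{"name": "step_arm", "arguments": {
  "increments": [
    [[0, 0, 0, 0, 0, 0, 0], [0, 0, 0, 0, 0, 0, 0]]
  ]
}}

```text
time: 2.08
tcp_pos: [0.6439, 0.1918, 0.1904]
tcp_rot: [-89.9, -0.0, 77.0]
ft_force: [-0.2, -0.6, -1.3]
width: 0.0929
```

Run:
```python
from h import *
togo((.645,.19,.19),77)
T=tcp();f,K,P=grab('wrist');np.savez('w1.npz',f=f,K=K,P=P)
cv2.imwrite('pics/w1.png',cv2.resize(f[:,:,::-1],(800,600)))
```

```text
turn [-0.07 -0.04  0.03] shift mm old axes [-1.5  0.4 -1.5] new axes [-1.5  0.4 -1.5]
```

View pics/w1.png

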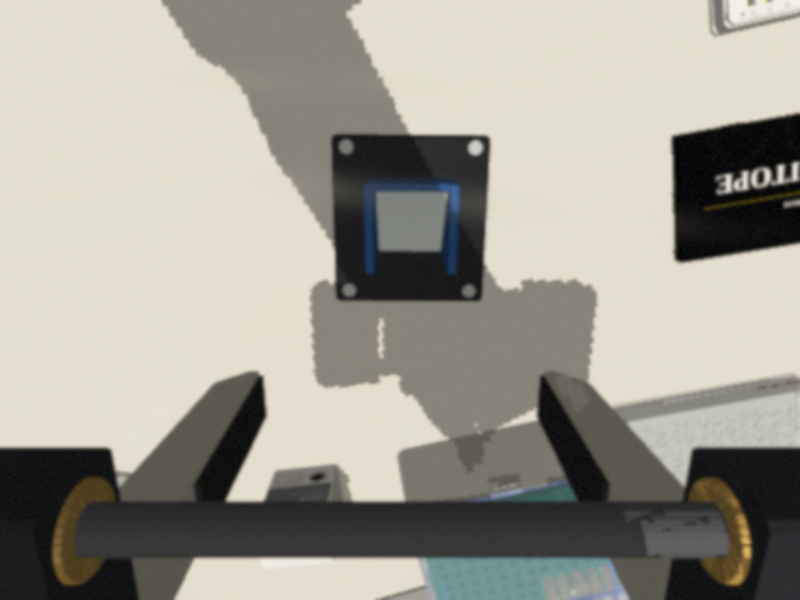

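Wrist view: mirror plate from about (333,136) to (489,298), glass facing down the image (world +x). Zooming to measure it.

Run:
```python
from h import *
d=np.load('w1.npz');crop(d['f'],205,80,320,197,6,'w1c.png')
```

```text
(no output)
```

View pics/w1c.png

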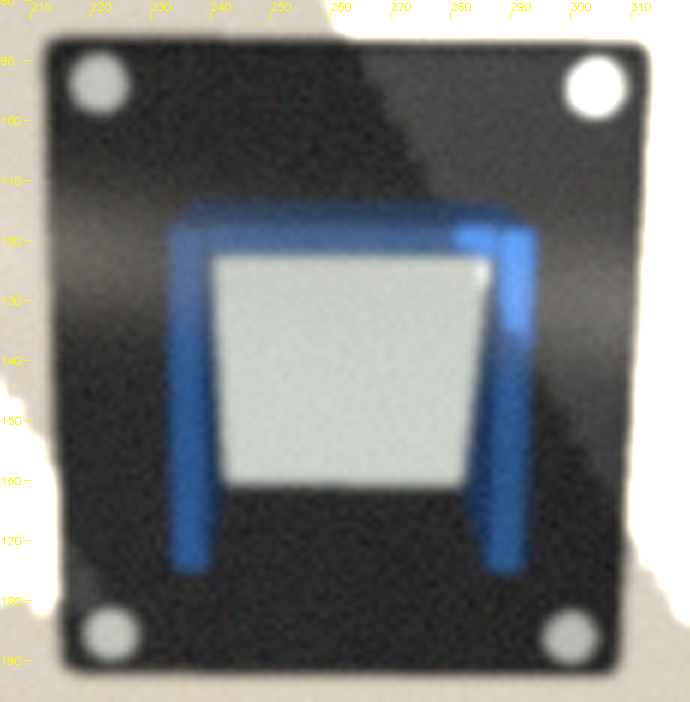

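Run:
```python
from h import *
d=np.load('w1.npz');K,P=d['K'],d['P']
m=.001*np.array([[-47,-46,18],[-47,46,18],[53,-46,18],[53,46,18],[-23,-24,66],[-23,24,66],[23,-24,66],[23,24,66]])
px=[(213,86.7),(313,87.3),(215.8,191.7),(307.8,191.7),(233,117.8),(294.7,117.8),(233.3,175.7),(292.5,175.7)]
x,r=fit(K,P,m,px,0,[.6,.2,0]);print('mirror',x[:2],np.degrees(x[2]),r.round(1).tolist())
for a in (slice(0,4),slice(4,8)):
    x,r=fit(K,P,m[a],px[a],0,[.6,.2,0]);print(x[:2],np.degrees(x[2]))
```

```text
mirror [0.60587467 0.20579853] -13.396027026954066 [[-1.9, -1.1], [1.8, -1.1], [-1.2, 1.8], [1.2, 2.3], [-0.3, -0.1], [-0.0, 0.3], [0.3, -0.2], [0.0, 0.1]]
[0.60600051 0.20580251] -13.435021802959842
[0.605852   0.20580142] -13.3767689682442
```

Run:
```python
from h import *
togo((.606,.2058,.04),76.6)
```

```text
turn [-0.06  0.43  0.04] shift mm old axes [  4.4 150.7  39.4] new axes [  4.2 150.6  39.6]
```

{"name": "step_arm", "arguments": {
  "increments": [
    [[0, 0.4, 0, 1.4, 10, 13.2, 0], [0, 0, 0, 1.4, 20, 13.2, 0], [0, 0, 0, 1.5, 20, 13.1, 0], [0, 0, 0, 0, 20, 0, 0], [0, 0, 0, 0, 20, 0, 0], [0, 0, 0, 0, 20, 0, 0], [0, 0, 0, 0, 18, 0, 0], [0, 0, 0, 0, 14, 0, 0], [0, 0, 0, 0, 8.7, 0, 0], [0, 0, 0, 0, 0, 0, 0], [0, 0, 0, 0, 0, 0, 0]]
  ]
}}

```text
time: 3.05
tcp_pos: [0.6065, 0.2055, 0.0402]
tcp_rot: [-90.0, -0.0, 76.7]
ft_force: [-0.1, -0.1, -0.4]
width: 0.0933
```

Run:
```python
from h import *
togo((.606,.2058,.04),76.6)
f,K,P=grab('wrist');np.savez('w2.npz',f=f,K=K,P=P)
cv2.imwrite('pics/w2.png',cv2.resize(f[:,:,::-1],(800,600)))
```

```text
turn [-0.01  0.07  0.01] shift mm old axes [0.2 0.2 0.6] new axes [0.2 0.2 0.6]
```

View pics/w2.png

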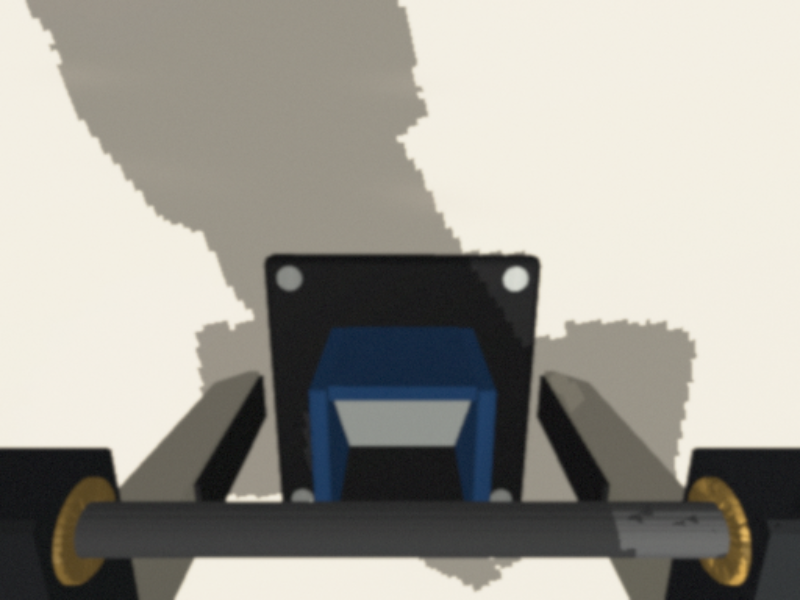

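The cheeks sit centred between the open pads (gaps of about 47 and 45 px). Closing.

{"name": "step_arm", "arguments": {
  "increments": [
    [[0, 0, 0, 0, 0, 0, 0.3], [0, 0, 0, 0, 0, 0, 0.6], [0, 0, 0, 0, 0, 0, 1], [0, 0, 0, 0, 0, 0, 1], [0, 0, 0, 0, 0, 0, 1], [0, 0, 0, 0, 0, 0, 1], [0, 0, 0, 0, 0, 0, 1], [0, 0, 0, 0, 0, 0, 1]]
  ],
  "newtons": 25
}}

```text
time: 3.77
tcp_pos: [0.6069, 0.2049, 0.0401]
tcp_rot: [-90.0, -0.0, 76.6]
ft_force: [0.1, -0.2, 0.1]
width: 0.0482
```

{"name": "step_arm", "arguments": {
  "increments": [
    [[0, 0, 0, 0, -3, 0, 1], [0, 0, 0, 0, -7, 0, 1], [0, 0, 0, 0, -12, 0, 1], [0, 0, 0, 0, -15, 0, 1], [0, 0, 0, 0, -15, 0, 1], [0, 0, 0, 0, -15, 0, 1], [0, 0, 0, 0, -12, 0, 1], [0, 0, 0, 0, -7, 0, 1], [0, 0, 0, 0, -4, 0, 1], [0, 0, 0, 0, 0, 0, 1], [0, 0, 0, 0, 0, 0, 1]]
  ]
}}

```text
time: 4.68
tcp_pos: [0.6063, 0.2045, 0.1296]
tcp_rot: [-89.9, 0.0, 76.6]
ft_force: [0.4, -0.5, -2.6]
width: 0.048
```

Run:
```python
from h import *
print(ctrl.get_state()['width'],ctrl.get_state()['ft_force'])
togo((.585,-.232,.13),82.5)
f,K,P=grab('wrist');np.savez('w3.npz',f=f,K=K,P=P,T=tcp())
cv2.imwrite('pics/w3.png',cv2.resize(f[:,:,::-1],(800,600)))
```

```text
0.04795802011427993 [ 0.41997601 -0.51446284 -2.57648302]
turn [-0.06 -5.87 -0.04] shift mm old axes [-4.295e+02 -2.000e-01 -8.020e+01] new axes [-4.355e+02 -4.000e-01 -3.580e+01]
```

View pics/w3.png

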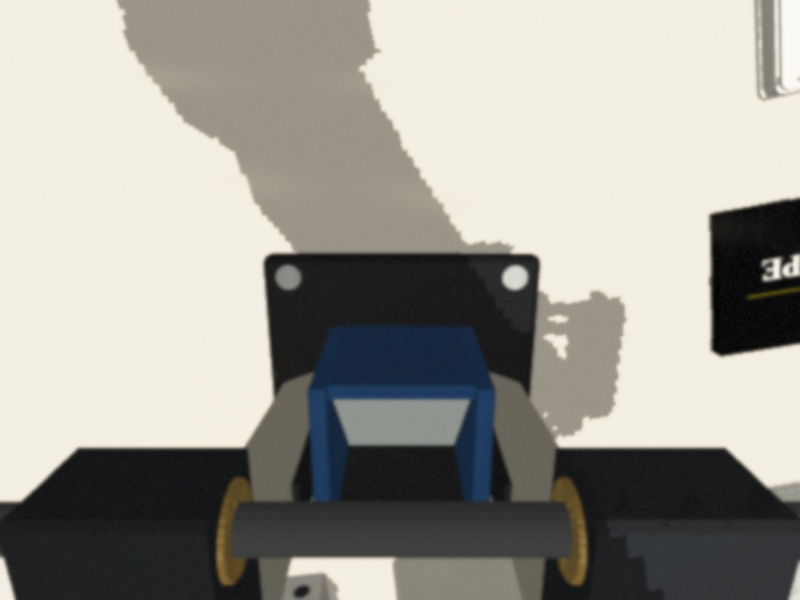

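Run:
```python
from h import *
togo((.685,-.22,.17),82.5)
d=np.load('w3.npz');crop(d['f'],160,155,360,325,4,'w3c.png')
```

```text
turn [-0.09 -5.87 -0.06] shift mm old axes [-394.7  -40.6 -174.8] new axes [-410.5  -40.8 -133.6]
```

View pics/w3c.png

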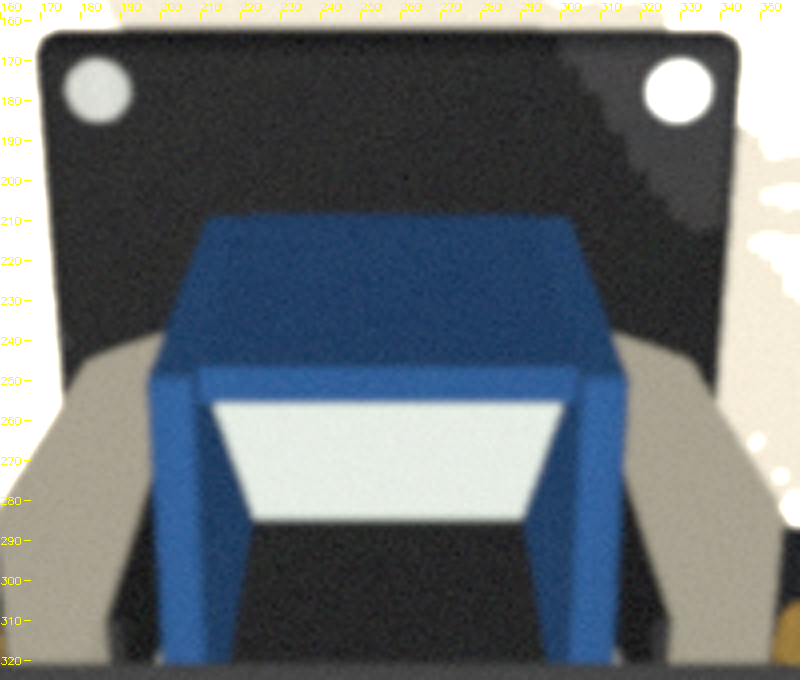

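```bash
cat >> h.py <<'E'
def fitz(K,P,model,px,x0):
    model=np.array(model,float);px=np.array(px,float)
    def f(p):
        c,s=np.cos(p[2]),np.sin(p[2]);X=np.c_[p[0]+c*model[:,0]-s*model[:,1],p[1]+s*model[:,0]+c*model[:,1],model[:,2]+p[3]]
        return (proj(K,P,X)-px).ravel()
    r=least_squares(f,x0,loss='soft_l1');return r.x,f(r.x).reshape(-1,2)
E
python3 - <<'E'
from h import *
d=np.load('w3.npz');K,P,T=d['K'],d['P'],d['T']
m=.001*np.array([[-23,-24,18],[-23,24,18],[-23,-24,66],[-23,24,66],[-47,-45,18],[-47,45,18]])
px=[(211.7,208.3),(302.5,208.3),(197.3,247),(316.6,247),(170,163.5),(344.5,163.5)]
for sl in (slice(0,4),slice(0,6)):
  x,r=fitz(K,P,m[sl],px[sl],[.606,.2,-.23,.09]);print('mirror',x[:2],np.degrees(x[2]),x[3],r.round(1).tolist())
  print('grip in tool mm',((np.linalg.inv(T)@np.r_[x[:2],x[3]+.042,1])[:3]*1e3).round(1),'yaw rel', np.degrees(x[2])+90-ctrl.get_state()['tcp_rot'][2])
E
```

```text
mirror [0.60540323 0.20440697] -13.401810619008101 0.08606276968710823 [[0.4, -0.4], [-0.6, -0.4], [-0.0, 0.3], [0.1, 0.3]]
grip in tool mm [-0.1  1.1  0.7] yaw rel -0.030073578753956554
mirror [0.60539341 0.20442879] -13.439142306437994 0.08596917233311809 [[0.5, -0.5], [-0.6, -0.5], [0.1, 0.1], [0.2, 0.2], [-0.4, 0.2], [0.1, 0.3]]
grip in tool mm [-0.1  1.2  0.7] yaw rel -0.06740526618384024
```

{"name": "step_arm", "arguments": {
  "increments": [
    [[0, -1.9, 0, -6, -3, -2, 1], [0, -2, 0, -13, -5, -4, 1], [0, -2, 0, -20, -5, -6.5, 1], [0, 0, 0, -25, -5, -8.1, 1], [0, 0, 0, -28, -5, -9.1, 1], [0, 0, 0, -28, -5, -9.1, 1], [0, 0, 0, -28, -5, -9.1, 1], [0, 0, 0, -28, -4, -9.1, 1], [0, 0, 0, -28, -3.8, -9.1, 1], [0, 0, 0, -28, 0, -9.1, 1], [0, 0, 0, -28, 0, -9.1, 1], [0, 0, 0, -28, 0, -9.1, 1], [0, 0, 0, -28, 0, -9.1, 1], [0, 0, 0, -28, 0, -9.1, 1], [0, 0, 0, -25, 0, -8, 1], [0, 0, 0, -20, 0, -6.5, 1], [0, 0, 0, -14, 0, -4.5, 1], [0, 0, 0, -10.5, 0, -3.5, 1], [0, 0, 0, 0, 0, 0, 1], [0, 0, 0, 0, 0, 0, 1]]
  ]
}}

```text
time: 6.4
tcp_pos: [0.6834, -0.2222, 0.1702]
tcp_rot: [-89.9, -0.1, 82.5]
ft_force: [0.3, -0.8, -3.6]
width: 0.0481
```

Run:
```python
from h import *
print(ctrl.get_state()['width'])
togo((.685,-.22,.17),82.5)
T=tcp();f,K,P=grab('wrist');np.savez('w4.npz',f=f,K=K,P=P,T=T)
cv2.imwrite('pics/w4.png',cv2.resize(f[:,:,::-1],(800,600)))
```

```text
0.048080818234250366
turn [-0.08  0.03  0.09] shift mm old axes [ 2.4  0.2 -1.3] new axes [ 2.4  0.2 -1.3]
```

View pics/w4.png

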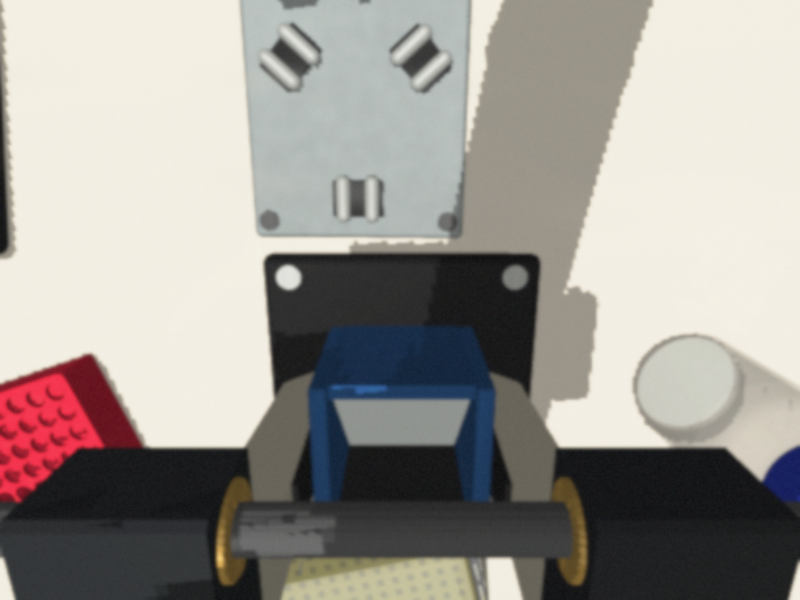

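The mirror is unchanged in hand, and the mount shows its three pin pairs near (357,198), (290,57) and (420,57) in the 800-px picture. Enlarging.

Run:
```python
from h import *
d=np.load('w4.npz');crop(d['f'],150,0,308,156,5,'w4c.png')
```

```text
(no output)
```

View pics/w4c.png

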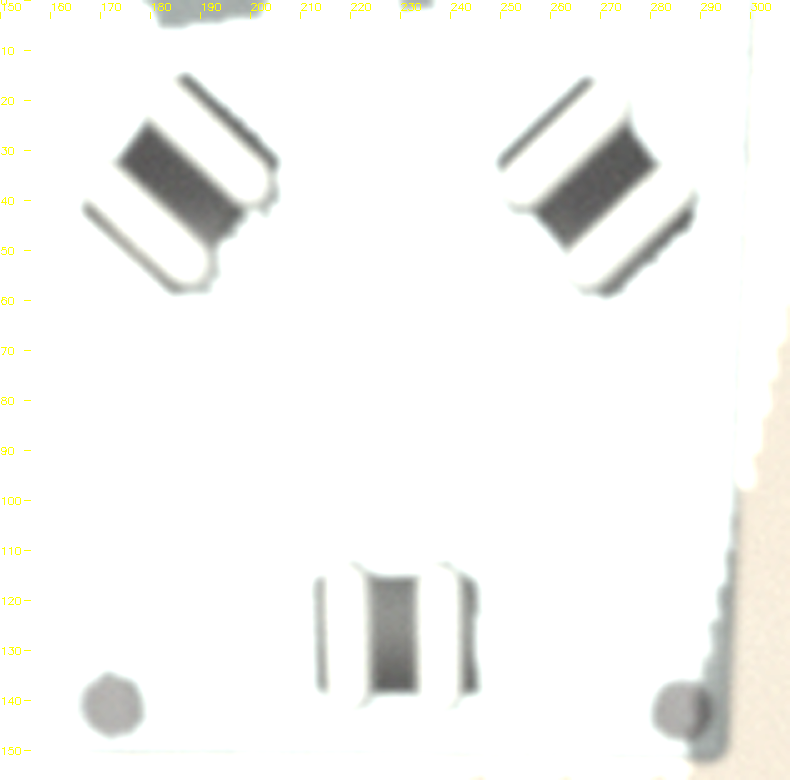

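Overexposed; redo with a darker scaling.

```bash
sed -i 's/alpha=1.6/alpha=AL/; s/^def crop/AL=1.6\ndef crop/' h.py
python3 - <<'E'
import h;from h import *
h.AL=.9
d=np.load('w4.npz');crop(d['f'],150,0,308,156,5,'w4d.png')
E
```

```text
(no output)
```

View pics/w4d.png

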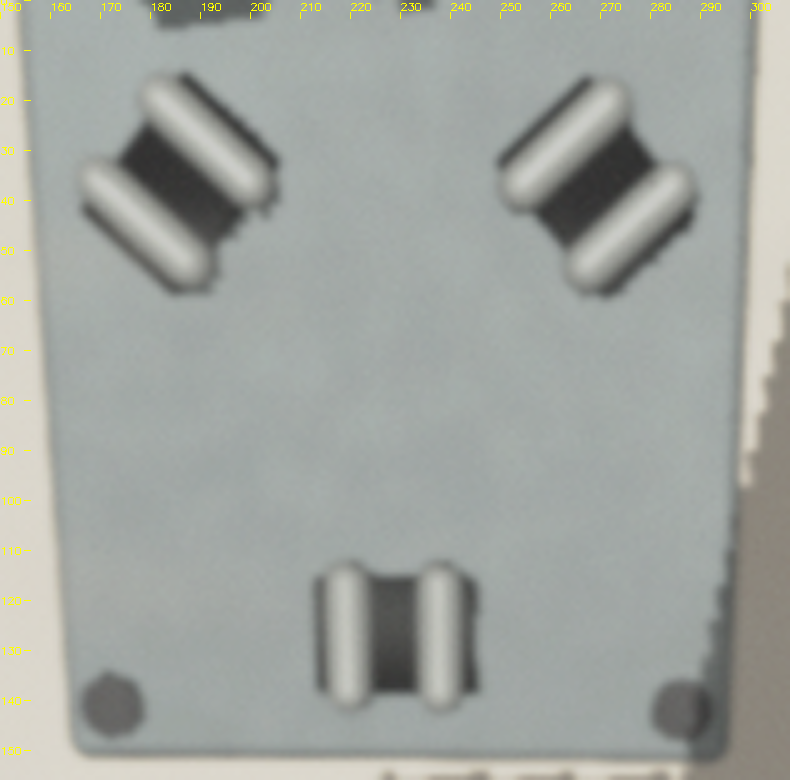

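Run:
```python
from h import *
d=np.load('w4.npz');K,P,T=d['K'],d['P'],d['T']
m=.001*np.array([[42,0,15],[-30,-34,15],[-30,34,15],[65,-60,10],[65,60,10]])
px=[(228.9,127.2),(185.4,36.6),(269.7,37),(165,150.6),(295.6,151.4)]
for n in(3,5):
  x,r=fit(K,P,m[:n],px[:n],0,[.58,-.23,0]);print('mount',x[:2],np.degrees(x[2]),r.round(1).tolist())
x,r=fitz(K,P,m[:3],px[:3],[.58,-.23,0,0]);print(x,r.round(1).tolist())
```

```text
mount [ 0.58627973 -0.23340635] -7.90017816697544 [[0.1, 0.1], [-0.1, -0.2], [-0.1, 0.1]]
mount [ 0.58594524 -0.23330007] -7.824459842407967 [[0.3, -0.3], [-0.1, -0.6], [-0.0, -0.4], [-1.5, 1.2], [0.9, 1.1]]
[ 5.86257568e-01 -2.33424974e-01 -1.37878890e-01 -2.78235645e-04] [[0.1, 0.0], [-0.0, -0.1], [-0.1, 0.1]]
```

Run:
```python
from h import *
togo((.587,-.2335,.085),82.1)
```

```text
turn [-0.06  0.54  0.14] shift mm old axes [-25.3  85.4  94.2] new axes [-25.9  85.4  94.1]
```

{"name": "step_arm", "arguments": {
  "increments": [
    [[0, 0.5, 0, -1.9, 0, 7, 1], [0, 0, 0, -4, 0, 14.1, 1], [0, 0, 0, -5, 0, 18, 1], [0, 0, 0, -5, 0, 18, 1], [0, 0, 0, -5, 0, 18, 1], [0, 0, 0, -3, 3, 12, 1], [0, 0, 0, -2, 8, 7, 1], [0, 0, 0, 0, 14, 0, 1], [0, 0, 0, 0, 18, 0, 1], [0, 0, 0, 0, 18, 0, 1], [0, 0, 0, 0, 12, 0, 1], [0, 0, 0, 0, 8, 0, 1], [0, 0, 0, 0, 4.4, 0, 1], [0, 0, 0, 0, 0, 0, 1], [0, 0, 0, 0, 0, 0, 1], [0, 0, 0, 0, 0, 0, 1]]
  ]
}}

```text
time: 7.78
tcp_pos: [0.5877, -0.236, 0.0865]
tcp_rot: [-90.1, 0.0, 82.0]
ft_force: [0.4, 0.7, -2.7]
width: 0.0479
```

Run:
```python
import h;from h import *
print(ctrl.get_state()['width'],ctrl.get_state()['ft_force'])
togo((.587,-.2335,.085),82.1)
T=tcp();f,K,P=grab('wrist');np.savez('w5.npz',f=f,K=K,P=P,T=T)
cv2.imwrite('pics/w5.png',cv2.resize(f[:,:,::-1],(800,600)))
f,K,P=grab('side');np.savez('s5.npz',f=f,K=K,P=P)
h.AL=2.;crop(f,230,115,340,190,7,'s5.png')
```

```text
0.047880245254590836 [ 0.43190176  0.65087418 -2.71527721]
turn [ 0.12 -0.07 -0.03] shift mm old axes [2.4 1.5 1. ] new axes [2.4 1.5 1. ]
```

View pics/w5.png

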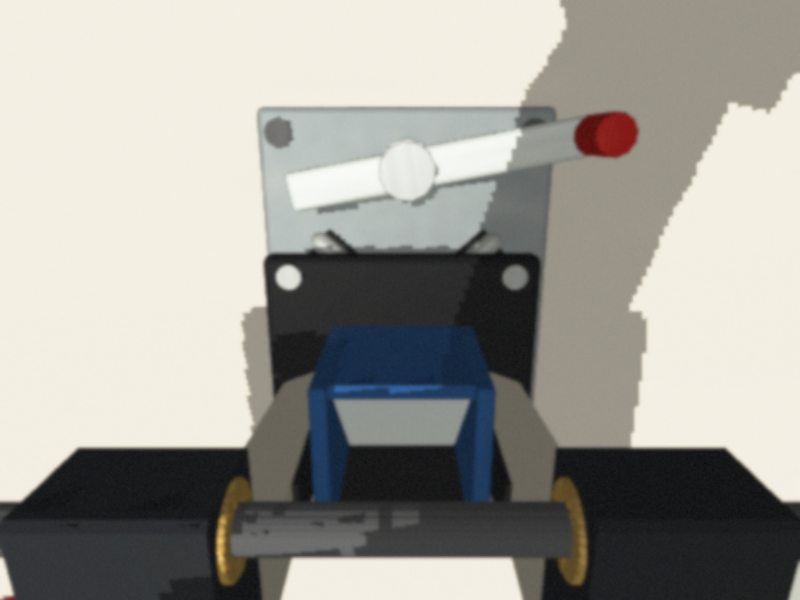

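View pics/s5.png

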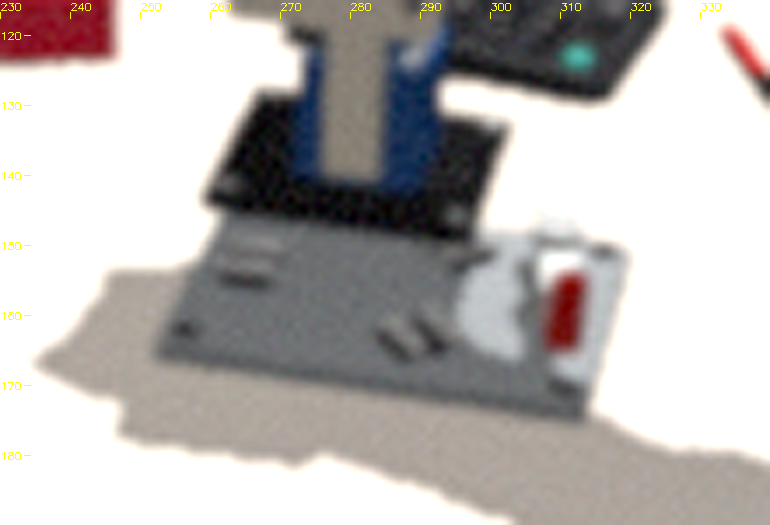

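Run:
```python
import h;from h import *
h.AL=.9
d=np.load('w5.npz');crop(d['f'],155,60,355,210,4,'w5c.png')
```

```text
(no output)
```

View pics/w5c.png

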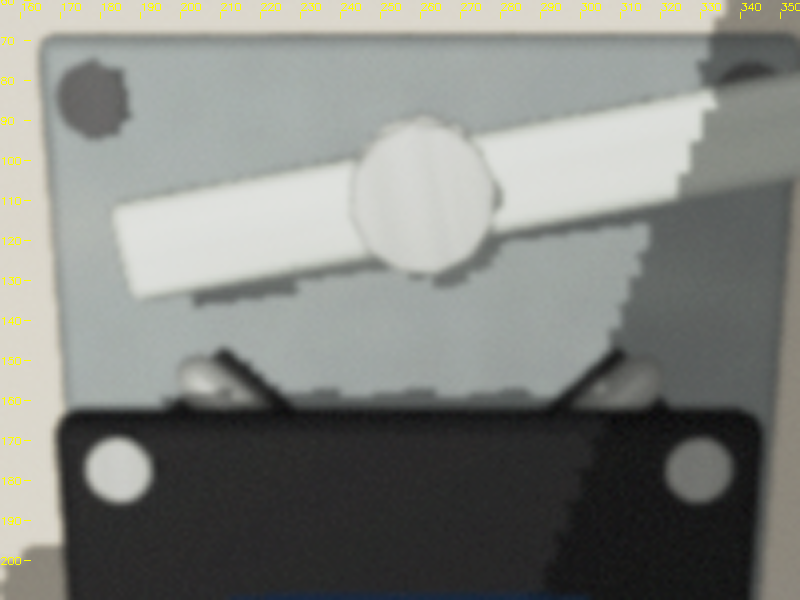

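{"name": "step_arm", "arguments": {
  "increments": [
    [[0, 0, 0, 0, 0, 0, 1]]
  ]
}}

```text
time: 7.97
tcp_pos: [0.5873, -0.236, 0.0862]
tcp_rot: [-90.1, 0.0, 82.0]
ft_force: [-0.1, -0.2, -3.4]
width: 0.0479
```

{"name": "step_arm", "arguments": {
  "increments": [
    [[0, 0, 0, 0, 0, 0, 1]]
  ]
}}

```text
time: 8.05
tcp_pos: [0.5871, -0.2359, 0.0859]
tcp_rot: [-90.0, 0.0, 82.0]
ft_force: [-0.3, 0.5, -2.7]
width: 0.0477
```

{"name": "step_arm", "arguments": {
  "increments": [
    [[0, 0, 0, 0, 0, 0, 1]]
  ]
}}

```text
time: 8.13
tcp_pos: [0.587, -0.2359, 0.0857]
tcp_rot: [-90.0, 0.0, 82.0]
ft_force: [-0.2, 0.6, -3.2]
width: 0.0479
```

Run:
```python
from h import *
d=np.load('w5.npz');K,P,T=d['K'],d['P'],d['T']
m=.001*np.array([[-95,-60,10],[-95,60,10],[-72,0,48]])
px=[(165.5,69),(354.6,69),(260.5,108.7)]
x,r=fit(K,P,m,px,0,[.58,-.23,0]);print('mount',x[:2],np.degrees(x[2]),r.round(1).tolist())
togo((.587,-.2335,.0656),82.1)
```

```text
mount [ 0.58656464 -0.23416205] -8.021986709577186 [[-3.5, -0.5], [3.4, -0.5], [0.0, 2.5]]
turn [ 0.02 -0.08 -0.01] shift mm old axes [ 2.4 20.1  0.3] new axes [ 2.4 20.1  0.3]
```

{"name": "step_arm", "arguments": {
  "increments": [
    [[0, 0, 0, 1.2, 3, 0.2, 1], [0, 0, 0, 1, 5, 0.1, 1], [0, 0, 0, 0, 6, 0, 1], [0, 0, 0, 0, 5, 0, 1], [0, 0, 0, 0, 3, 0, 1], [0, 0, 0, 0, 1, 0, 1], [0, 0, 0, 0, 0, 0, 1], [0, 0, 0, 0, 0, 0, 1], [0, 0, 0, 0, 0, 0, 1]]
  ]
}}

```text
time: 8.88
tcp_pos: [0.5871, -0.2337, 0.0627]
tcp_rot: [-90.0, 0.0, 82.0]
ft_force: [0.7, -0.1, -2.1]
width: 0.048
```

Run:
```python
import h;from h import *
togo((.587,-.2337,.0556),82.1)
h.AL=.9
T=tcp();f,K,P=grab('wrist');np.savez('w6.npz',f=f,K=K,P=P,T=T)
crop(f,155,60,355,210,4,'w6c.png')
```

```text
turn [ 0.03 -0.07 -0.01] shift mm old axes [-0.   7.1  0.1] new axes [-0.   7.1  0.1]
```

View pics/w6c.png

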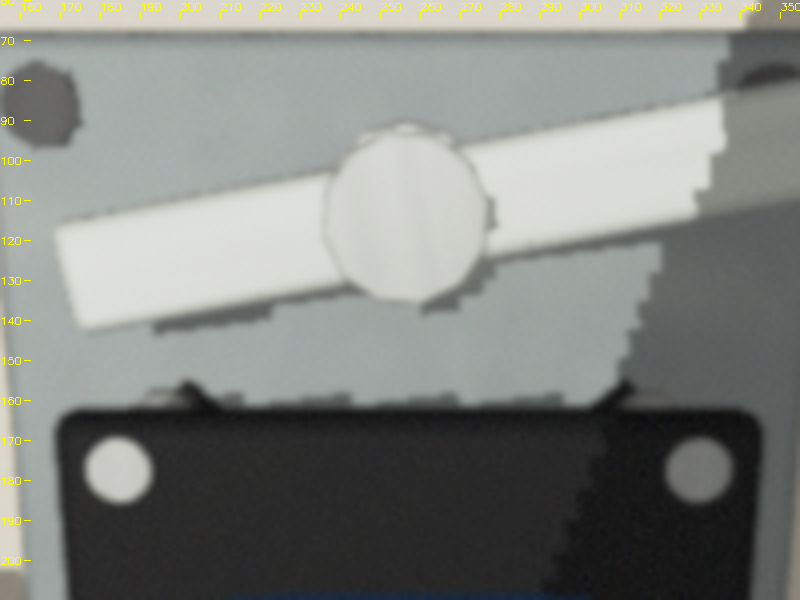

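Run:
```python
from h import *
d=np.load('w6.npz');K,P,T=d['K'],d['P'],d['T']
y=np.radians(-7.9);c,s=np.cos(y),np.sin(y)
print('pivot pred',proj(K,P,np.array([[.5863-.072*c,-.2334-.072*s,.048],[.5863-.095*c,-.2334-.095*s,.01]])),'seen',155+405/4,60+212/4, 'rear edge v',60+30/4)
```

```text
pivot pred [[257.42556726 115.56974905]
 [257.24729347  67.27420295]] seen 256.25 113.0 rear edge v 67.5
```

{"name": "step_arm", "arguments": {
  "increments": [
    [[0, 0, 0, 0, 1.5, 0, 1], [0, 0, 0, 0, 1.5, 0, 1], [0, 0, 0, 0, 1, 0, 1], [0, 0, 0, 0, 0.6, 0, 1], [0, 0, 0, 0, 0, 0, 1], [0, 0, 0, 0, 0, 0, 1]]
  ]
}}

```text
time: 9.43
tcp_pos: [0.5868, -0.2336, 0.0578]
tcp_rot: [-90.0, 0.0, 82.0]
ft_force: [0.7, -0.2, -3.0]
width: 0.0479
```

{"name": "step_arm", "arguments": {
  "increments": [
    [[0, 0, 0, 0, 0.7, 0, 1], [0, 0, 0, 0, 0.5, 0, 1], [0, 0, 0, 0, 0, 0, 1], [0, 0, 0, 0, 0, 0, 1]]
  ]
}}

```text
time: 9.77
tcp_pos: [0.5869, -0.2336, 0.0566]
tcp_rot: [-90.0, 0.0, 82.0]
ft_force: [-0.8, -0.8, -3.0]
width: 0.048
```

{"name": "step_arm", "arguments": {
  "increments": [
    [[0, 0, 0, 0, 0.5, 0, 1], [0, 0, 0, 0, 0.4, 0, 1], [0, 0, 0, 0, 0, 0, 1], [0, 0, 0, 0, 0, 0, 1]]
  ]
}}

```text
time: 10.1
tcp_pos: [0.5872, -0.2338, 0.056]
tcp_rot: [-90.0, 0.0, 82.0]
ft_force: [1.1, -0.6, -2.4]
width: 0.0476
```

{"name": "step_arm", "arguments": {
  "increments": [
    [[0, 0, 0, 0, 0.5, 0, 1], [0, 0, 0, 0, 0, 0, 1], [0, 0, 0, 0, 0, 0, 1]]
  ]
}}

```text
time: 10.35
tcp_pos: [0.5873, -0.234, 0.0556]
tcp_rot: [-90.1, 0.0, 82.0]
ft_force: [-0.3, -0.3, -0.0]
width: 0.048
```

The force has dropped to about 0 at exactly the predicted seat height. I'll release slowly.

{"name": "step_arm", "arguments": {
  "increments": [
    [[0, 0, 0, 0, 0.3, 0, 1], [0, 0, 0, 0, 0, 0, 1], [0, 0, 0, 0, 0, 0, 1]]
  ],
  "newtons": 8
}}

```text
time: 10.6
tcp_pos: [0.5873, -0.234, 0.0555]
tcp_rot: [-90.1, 0.0, 82.0]
ft_force: [0.3, -0.7, 2.0]
width: 0.0479
```

{"name": "step_arm", "arguments": {
  "increments": [
    [[0, 0, 0, 0, 0, 0, 0.47], [0, 0, 0, 0, 0, 0, 0.44], [0, 0, 0, 0, 0, 0, 0.4], [0, 0, 0, 0, 0, 0, 0.35], [0, 0, 0, 0, 0, 0, 0.25], [0, 0, 0, 0, 0, 0, 0.25], [0, 0, 0, 0, 0, 0, 0.25]]
  ]
}}

```text
time: 11.18
tcp_pos: [0.5868, -0.2335, 0.0549]
tcp_rot: [-90.0, -0.0, 82.0]
ft_force: [-0.4, 0.1, -0.1]
width: 0.0693
```

Run:
```python
import h;from h import *
togo((.587,-.2337,.0556),82.1)
h.AL=.9
T=tcp();f,K,P=grab('wrist');np.savez('w7.npz',f=f,K=K,P=P,T=T)
crop(f,155,60,355,310,3,'w7c.png')
```

```text
turn [-0.01 -0.07  0.  ] shift mm old axes [-0.2 -0.7 -0.2] new axes [-0.2 -0.7 -0.2]
```

View pics/w7c.png

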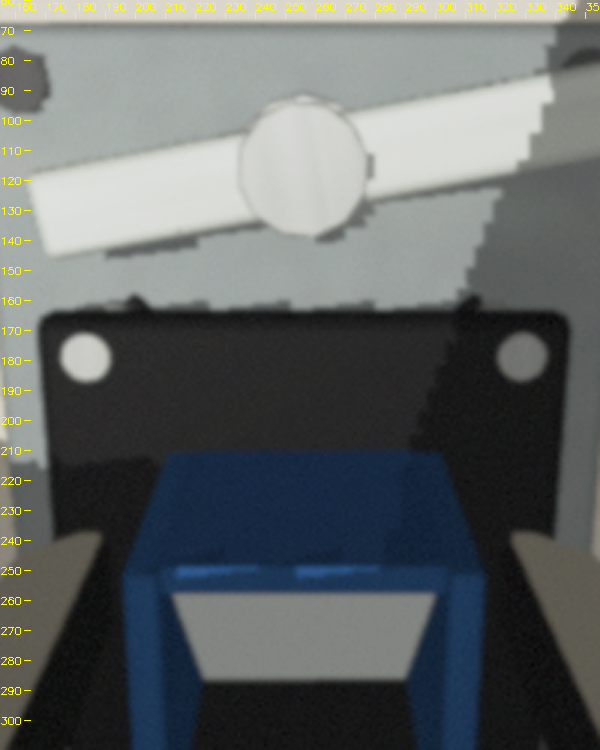

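Mirror sits level and clear of the pads. I'll open a bit more, go straight up, then look.

{"name": "step_arm", "arguments": {
  "increments": [
    [[0, 0, 0, 0, 0, 0, 0.1], [0, 0, 0, 0, 0, 0, 0.1], [0, 0, 0, 0, -5, 0, 0.1], [0, 0, 0, 0, -12, 0, 0.1], [0, 0, 0, 0, -20, 0, 0.1], [0, 0, 0, 0, -25, 0, 0.1], [0, 0, 0, 0, -25, 0, 0.1], [0, 0, 0, 0, -20, 0, 0.1], [0, 0, 0, 0, -12, 0, 0.1], [0, 0, 0, 0, -6, 0, 0.1], [0, 0, 0, 0, 0, 0, 0.1], [0, 0, 0, 0, 0, 0, 0.1]]
  ]
}}

```text
time: 12.23
tcp_pos: [0.5867, -0.2335, 0.1801]
tcp_rot: [-90.0, 0.0, 82.0]
ft_force: [0.3, 0.0, -0.5]
width: 0.0837
```

Run:
```python
import h;from h import *
h.AL=1
T=tcp();print(T[:3,3]);f,K,P=grab('wrist');np.savez('w8.npz',f=f,K=K,P=P,T=T)
crop(f,160,70,360,270,4,'w8c.png')
f,K,P=grab('side');np.savez('s8.npz',f=f,K=K,P=P)
h.AL=1.8;crop(f,230,115,340,190,7,'s8.png')
```

```text
[ 0.58666557 -0.23354246  0.18014751]
```

View pics/w8c.png

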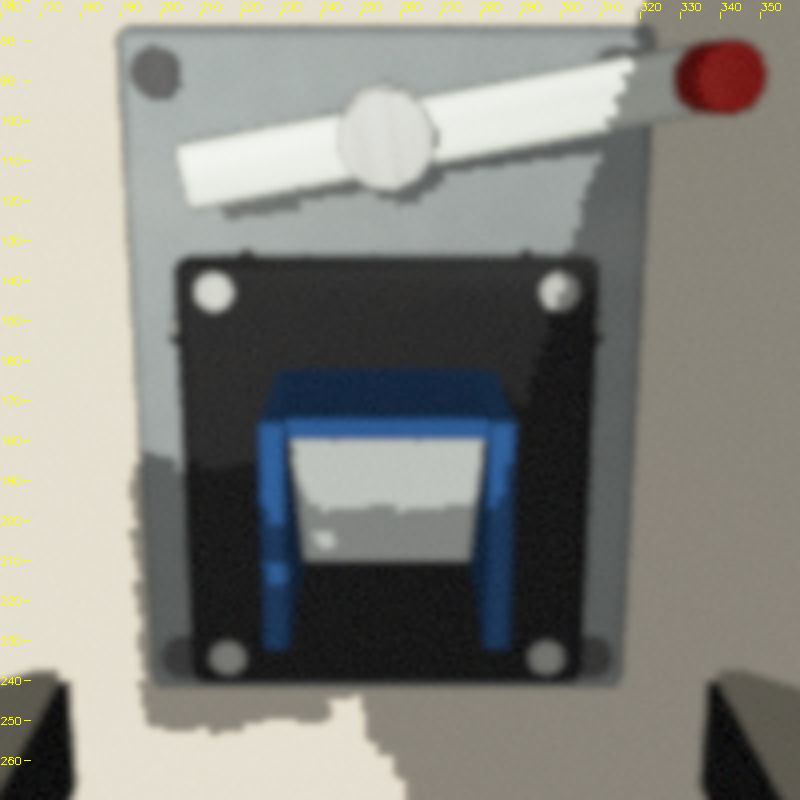

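View pics/s8.png

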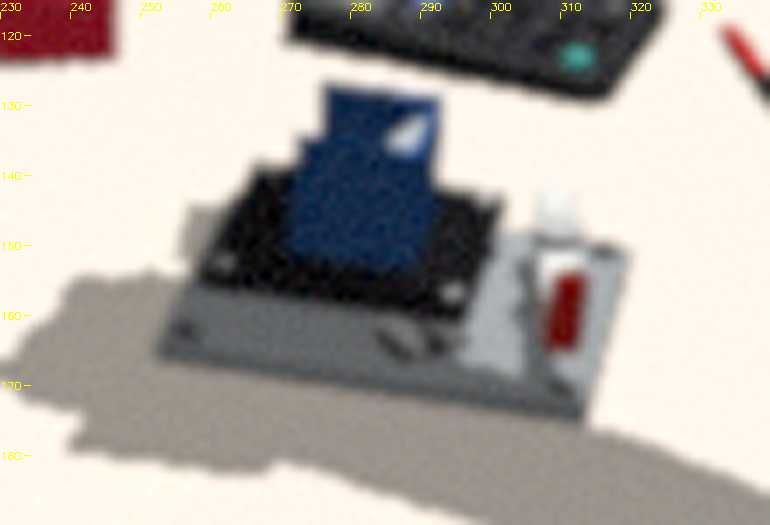

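Run:
```python
from h import *
d=np.load('w8.npz');K,P,T=d['K'],d['P'],d['T']
m=.001*np.array([[-23,-24,66],[-23,24,66],[23,-24,66],[23,24,66],[-47,-46,18],[-47,46,18],[53,-46,18],[53,46,18]])
px=[(224.5,175),(289.5,175),(225.5,232.5),(288,232.5),(204.2,134.5),(309.5,134.5),(208.3,240.5),(305,240.5)]
for sl in(slice(0,4),slice(4,8)):
  x,r=fit(K,P,m[sl],px[sl],.0156,[.58,-.23,0]);print('mirror',x[:2],np.degrees(x[2]),r.round(1).tolist())
  x,r=fitz(K,P,m[sl],px[sl],[.58,-.23,0,0]);print('free z',x)
p=ray(K,P,(256.5,104.7),.048);hd=ray(K,P,(342.5,89.2),.064)
y=np.radians(-7.9);print('pivot',p,'exp',.5863-.072*np.cos(y),-.2334-.072*np.sin(y))
print('handle',hd,'dist',np.hypot(*(hd-p)[:2]),'dir deg',np.degrees(np.arctan2(hd[1]-p[1],hd[0]-p[0])))
```

```text
mirror [ 0.58563101 -0.23356768] -8.126027065756272 [[-0.1, -0.1], [0.0, 0.0], [0.4, -0.0], [-0.3, 0.1]]
free z [ 0.58550842 -0.23355194 -0.14185279  0.01597813]
mirror [ 0.58556104 -0.23368377] -8.060300493162513 [[-1.6, -0.7], [1.4, -0.6], [-0.8, 1.1], [0.8, 1.1]]
free z [ 0.58697529 -0.23386133 -0.14088954  0.00968645]
pivot [ 0.51467423 -0.22387477  0.048     ] exp 0.5149833186468418 -0.22350399268532545
handle [ 0.51190162 -0.15978292  0.064     ] dist 0.06415180323914323 dir deg 92.47706613756739
```

Fit places the mirror within 1 mm and 0.2° of home, z offset 16.0 mm (15.6 expected): seated. Handle is at (0.512,-0.159), so the clamp is about 1.39 rad. Next I'll pinch the handle.

Run:
```python
from h import *
togo((.512,-.159,.065),82.0)
g=R.from_euler('xyz',[-90,0,82],degrees=True).as_matrix()
a=np.radians(np.r_[92.5,np.arange(97,173,5),172.6]);X=np.c_[.5148+.065*np.cos(a),-.2237+.065*np.sin(a),0*a]
print((np.diff(X,axis=0)@g*1e3).round(1)[:,[0,2]].tolist())
```

```text
turn [-0.13  0.03  0.03] shift mm old axes [ 63.3 114.1  83.5] new axes [ 63.3 113.9  83.8]
[[-1.1, 5.0], [-1.7, 5.4], [-2.2, 5.2], [-2.6, 5.0], [-3.0, 4.8], [-3.5, 4.5], [-3.8, 4.2], [-4.2, 3.8], [-4.5, 3.5], [-4.8, 3.0], [-5.0, 2.6], [-5.2, 2.2], [-5.4, 1.7], [-5.5, 1.2], [-5.6, 0.7], [-5.7, 0.2], [-0.7, -0.0]]
```

{"name": "step_arm", "arguments": {
  "increments": [
    [[0, 0, 0, 6, 0, 8, 0.5], [0, 0, 0, 10, 0, 14, 0.5], [0, 0, 0, 14, 0, 18, 0.5], [0, 0, 0, 14, 0, 18, 0.5], [0, 0, 0, 11, 0, 15, 0.5], [0, 0, 0, 6, 0, 7.5, 0.5], [0, 0, 0, 2.3, 5, 3.3, 0.5], [0, 0, 0, 0, 12, 0, 0.5], [0, 0, 0, 0, 15, 0, 0.5], [0, 0, 0, 0, 12, 0, 0.5], [0, 0, 0, 0, 6, 0, 0.5], [0, 0, 0, 0, 0, 0, 0.5], [0, 0, 0, 0, 0, 0, 0.5]]
  ]
}}

```text
time: 13.42
tcp_pos: [0.513, -0.1597, 0.1295]
tcp_rot: [-90.0, 0.0, 82.0]
ft_force: [0.3, 0.1, 0.3]
width: 0.0464
```

Run:
```python
import h;from h import *
togo((.512,-.159,.065),82.0);print(ctrl.get_state()['width'])
f,K,P=grab('wrist');cv2.imwrite('pics/w9.png',cv2.resize(f[:,:,::-1],(800,600)))
```

```text
turn [-0.02 -0.01 -0.01] shift mm old axes [ 0.6 64.5  1. ] new axes [ 0.6 64.5  1.1]
0.046392530398943116
```

View pics/w9.png

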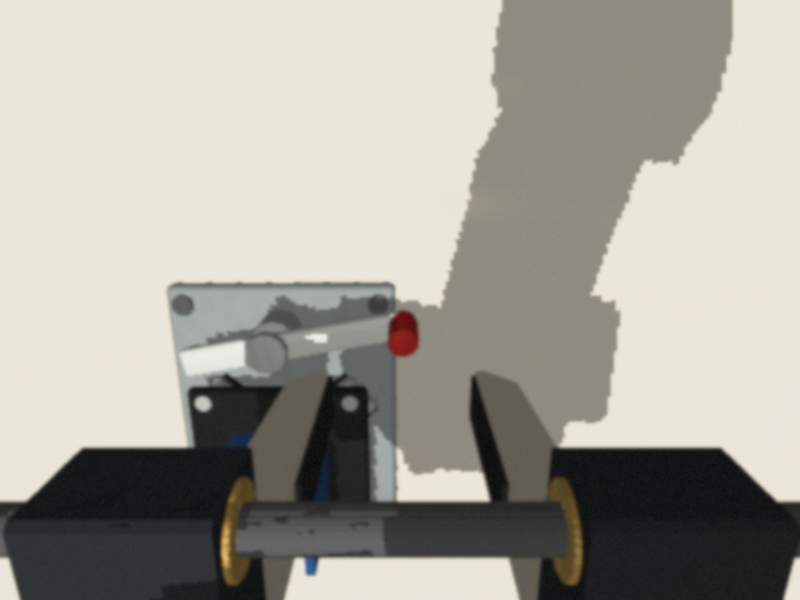

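{"name": "step_arm", "arguments": {
  "increments": [
    [[0, 0, 0, 0.6, 6, 1, 0.5], [0, 0, 0, 0, 12, 0, 0.5], [0, 0, 0, 0, 15, 0, 0.5], [0, 0, 0, 0, 14, 0, 0.5], [0, 0, 0, 0, 10, 0, 0.5], [0, 0, 0, 0, 5, 0, 0.5], [0, 0, 0, 0, 2, 0, 0.5], [0, 0, 0, 0, 0, 0, 0.5], [0, 0, 0, 0, 0, 0, 0.5]]
  ]
}}

```text
time: 14.22
tcp_pos: [0.5123, -0.1587, 0.0665]
tcp_rot: [-90.1, 0.0, 82.0]
ft_force: [0.3, -0.6, 0.2]
width: 0.0462
```

{"name": "step_arm", "arguments": {
  "increments": [
    [[0, 0, 0, 0, 0, 0, 0.7], [0, 0, 0, 0, 0, 0, 0.85], [0, 0, 0, 0, 0, 0, 1], [0, 0, 0, 0, 0, 0, 1], [0, 0, 0, 0, 0, 0, 1], [0, 0, 0, 0, 0, 0, 1]]
  ],
  "newtons": 6
}}

```text
time: 14.72
tcp_pos: [0.5118, -0.159, 0.0661]
tcp_rot: [-90.0, 0.0, 82.0]
ft_force: [-1.0, -0.1, 1.0]
width: 0.0135
```

{"name": "step_arm", "arguments": {
  "increments": [
    [[0, 0, 0, -1.1, 0, 5, 1], [0, 0, 0, -1.7, 0, 5.4, 1], [0, 0, 0, -2.2, 0, 5.2, 1], [0, 0, 0, -2.6, 0, 5, 1], [0, 0, 0, -3, 0, 4.8, 1], [0, 0, 0, -3.5, 0, 4.5, 1], [0, 0, 0, -3.8, 0, 4.2, 1], [0, 0, 0, -4.2, 0, 3.8, 1], [0, 0, 0, 0, 0, 0, 1]]
  ]
}}

```text
time: 15.47
tcp_pos: [0.4677, -0.1749, 0.0657]
tcp_rot: [-89.6, -0.0, 82.0]
ft_force: [-3.5, 4.7, 5.2]
width: 0.0135
```

Run:
```python
import h;from h import *
s=ctrl.get_state();x=s['tcp_pos'];d=x[:2]-[.5148,-.2237];print(x,np.hypot(*d),np.degrees(np.arctan2(d[1],d[0])),s['ft_force'],s['width'])
f,K,P=grab('wrist');cv2.imwrite('pics/w10.png',cv2.resize(f[:,:,::-1],(800,600)))
```

```text
[ 0.46768585 -0.17487134  0.0657495 ] 0.067852643959396 133.97622393470985 [-3.45365249  4.72472583  5.24946635] 0.013484307974282924
```

View pics/w10.png

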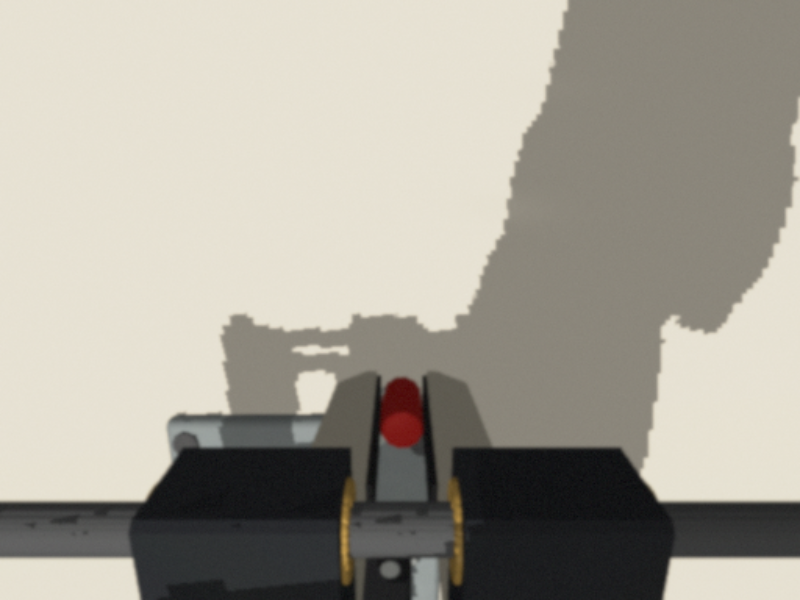

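Forces of about 6 N are building from over-constraint (the pinched path isn't quite the true arc). I'll open slightly and push with one finger's inner face, which leaves the handle free radially.

{"name": "step_arm", "arguments": {
  "increments": [
    [[0, 0, 0, 0, 0, 0, 0.78], [0, 0, 0, 0, 0, 0, 0.78], [0, 0, 0, 0, 0, 0, 0.78], [0, 0, 0, 0, 0, 0, 0.78]]
  ]
}}

```text
time: 15.85
tcp_pos: [0.4714, -0.1761, 0.0658]
tcp_rot: [-90.0, 0.1, 82.0]
ft_force: [-0.5, -0.2, 0.4]
width: 0.0206
```

Run:
```python
import h;from h import *
s=ctrl.get_state();x=s['tcp_pos'];d=x[:2]-[.5148,-.2237];print(x,s['tcp_rot'],np.hypot(*d),np.degrees(np.arctan2(d[1],d[0])),s['ft_force'],s['width'])
h.AL=1;f,K,P=grab('wrist');np.savez('w11.npz',f=f,K=K,P=P);crop(f,170,210,350,330,4,'w11.png')
f,K,P=grab('top');crop(f,290,170,370,260,7,'t11.png')
```

```text
[ 0.47140755 -0.17608022  0.06584259] [-9.00369241e+01  5.33067288e-02  8.19735052e+01] 0.06442475007149771 132.34064354346447 [-0.5051001  -0.18569421  0.39897469] 0.020570544896785777
```

View pics/w11.png

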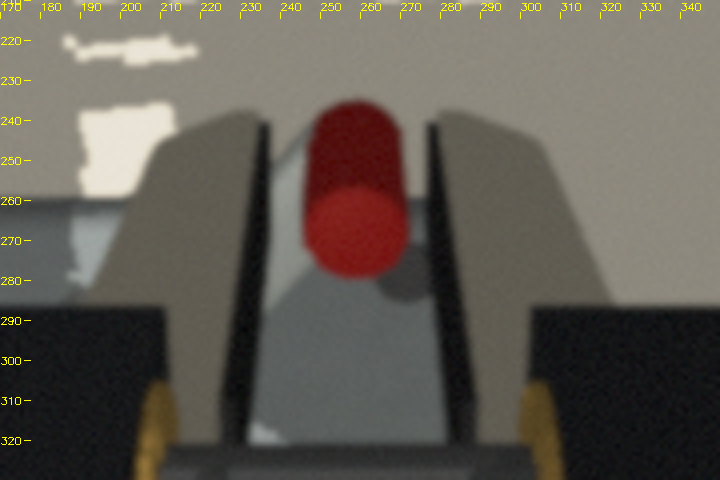

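View pics/t11.png

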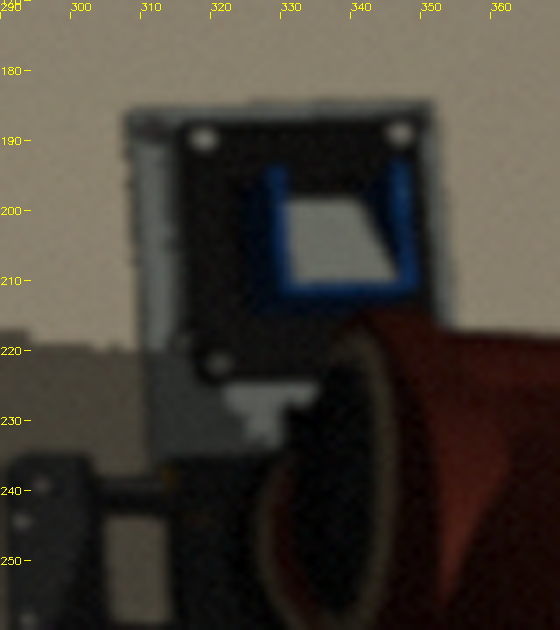

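{"name": "step_arm", "arguments": {
  "increments": [
    [[0, 0, 0, -5, 0, 1.5, 0.78], [0, 0, 0, -5, 0, 3, 0.78], [0, 0, 0, -4.8, 0, 3, 0.78], [0, 0, 0, -5, 0, 2.6, 0.78], [0, 0, 0, -5.2, 0, 2.1, 0.78], [0, 0, 0, -5.4, 0, 1.6, 0.78], [0, 0, 0, -5.5, 0, 1.2, 0.78], [0, 0, 0, 0, 0, 0, 0.78]]
  ]
}}

```text
time: 16.62
tcp_pos: [0.451, -0.2109, 0.0661]
tcp_rot: [-90.0, 0.1, 81.9]
ft_force: [-0.6, -0.3, 1.0]
width: 0.0207
```

Run:
```python
import h;from h import *
s=ctrl.get_state();x=s['tcp_pos'];d=x[:2]-[.5148,-.2237];print(x,s['tcp_rot'],np.hypot(*d),np.degrees(np.arctan2(d[1],d[0])),s['ft_force'],s['width'])
togo((.4504,-.2148,.0658),82)
h.AL=1;f,K,P=grab('wrist');crop(f,170,210,350,330,4,'w12.png')
```

```text
[ 0.45099613 -0.21088231  0.0660699 ] [-90.04532496   0.0932663   81.86944728] 0.06507862316702301 168.64093190540726 [-0.58139768 -0.333294    0.97569606] 0.02070723734420648
turn [ 0.05 -0.13 -0.09] shift mm old axes [-4.   0.3  0. ] new axes [-4.   0.3  0. ]
```

View pics/w12.png

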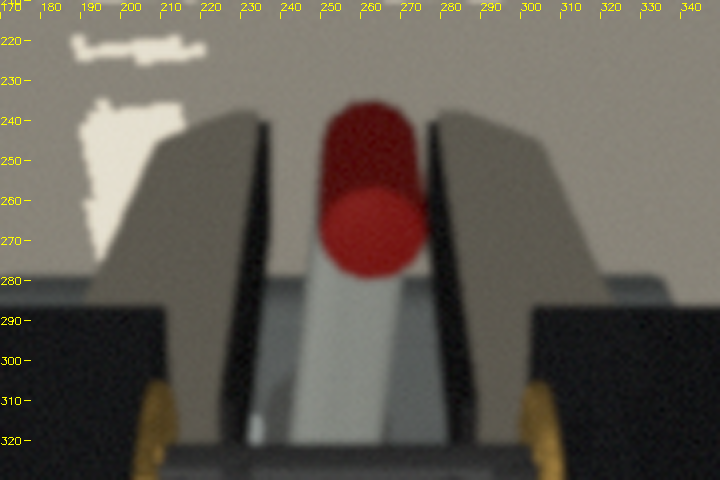

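{"name": "step_arm", "arguments": {
  "increments": [
    [[0, 0, 0, -2.5, 0, 0.2, 0.78], [0, 0, 0, -2.5, 0, 0, 0.78], [0, 0, 0, -1, 0, 0, 0.78], [0, 0, 0, 0, 0, 0, 0.78]]
  ]
}}

```text
time: 17.0
tcp_pos: [0.4506, -0.2149, 0.066]
tcp_rot: [-90.0, 0.0, 82.0]
ft_force: [1.2, 0.6, 0.3]
width: 0.0207
```

{"name": "step_arm", "arguments": {
  "increments": [
    [[0, 0, 0, -1.5, 0, 0, 0.78], [0, 0, 0, 0, 0, 0, 0.78], [0, 0, 0, 0, 0, 0, 0.78]]
  ]
}}

```text
time: 17.25
tcp_pos: [0.4502, -0.2162, 0.066]
tcp_rot: [-90.0, 0.0, 82.0]
ft_force: [-0.6, 0.5, 0.3]
width: 0.0202
```

{"name": "step_arm", "arguments": {
  "increments": [
    [[0, 0, 0, -1.5, 0, 0, 0.78], [0, 0, 0, 0, 0, 0, 0.78], [0, 0, 0, 0, 0, 0, 0.78]]
  ]
}}

```text
time: 17.5
tcp_pos: [0.4499, -0.2176, 0.0659]
tcp_rot: [-90.0, 0.0, 82.0]
ft_force: [-0.3, -0.6, 1.0]
width: 0.0203
```

{"name": "step_arm", "arguments": {
  "increments": [
    [[0, 0, 0, -1.5, 0, 0, 0.78], [0, 0, 0, 0, 0, 0, 0.78], [0, 0, 0, 0, 0, 0, 0.78]]
  ]
}}

```text
time: 17.75
tcp_pos: [0.4497, -0.2184, 0.0659]
tcp_rot: [-90.0, -0.0, 82.1]
ft_force: [0.6, 2.4, 0.5]
width: 0.0207
```

{"name": "step_arm", "arguments": {
  "increments": [
    [[0, 0, 0, -1.5, 0, 0, 0.78], [0, 0, 0, 0, 0, 0, 0.78], [0, 0, 0, 0, 0, 0, 0.78]]
  ]
}}

```text
time: 18.0
tcp_pos: [0.4497, -0.2185, 0.0659]
tcp_rot: [-90.0, -0.1, 82.1]
ft_force: [0.9, 5.1, 1.9]
width: 0.0203
```

Run:
```python
import h;from h import *
s=ctrl.get_state();print(s['ft_force'],s['width'])
h.AL=1;f,K,P=grab('wrist');crop(f,170,210,350,330,4,'w13.png')
```

```text
[0.90051913 5.06258125 1.90542608] 0.020326562749468126
```

View pics/w13.png

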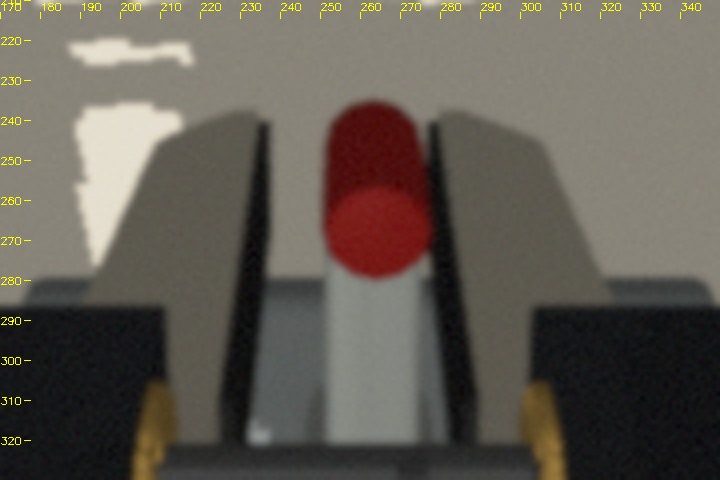

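The TCP stopped advancing and the force rose to 5 N: the lever is at its stop, aligned with the mount axis. Backing off and rising clear.

{"name": "step_arm", "arguments": {
  "increments": [
    [[0, 0, 0, 2, 0, 0, 0.78], [0, 0, 0, 2, 0, 0, 0.7], [0, 0, 0, 2, 0, 0, 0.65], [0, 0, 0, 0, 0, 0, 0.65], [0, 0, 0, 0, 0, 0, 0.65], [0, 0, 0, 0, -5, 0, 0.65], [0, 0, 0, 0, -12, 0, 0.65], [0, 0, 0, 0, -20, 0, 0.65], [0, 0, 0, 0, -25, 0, 0.65], [0, 0, 0, 0, -25, 0, 0.65], [0, 0, 0, 0, -20, 0, 0.65], [0, 0, 0, 0, -10, 0, 0.65], [0, 0, 0, 0, 0, -15, 0.65], [0, 0, 0, 0, 0, -25, 0.65], [0, 0, 0, 0, 0, -30, 0.65], [0, 0, 0, 0, 0, -30, 0.65], [0, 0, 0, 0, 0, -20, 0.65], [0, 0, 0, 0, 0, -10, 0.65], [0, 0, 0, 0, 0, 0, 0.65], [0, 0, 0, 0, 0, 0, 0.65]]
  ]
}}

```text
time: 19.72
tcp_pos: [0.5786, -0.2327, 0.1827]
tcp_rot: [-89.9, 0.0, 82.0]
ft_force: [-0.4, 0.3, -0.6]
width: 0.0326
```

Run:
```python
import h;from h import *
h.AL=1
T=tcp();f,K,P=grab('wrist');np.savez('w14.npz',f=f,K=K,P=P,T=T)
crop(f,150,60,350,260,4,'w14c.png')
f,K,P=grab('side');h.AL=1.8;crop(f,230,115,340,190,7,'s14.png')
f,K,P=grab('top');cv2.imwrite('pics/t14.png',cv2.resize(f[:,:,::-1],(800,600)))
```

```text
(no output)
```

View pics/w14c.png

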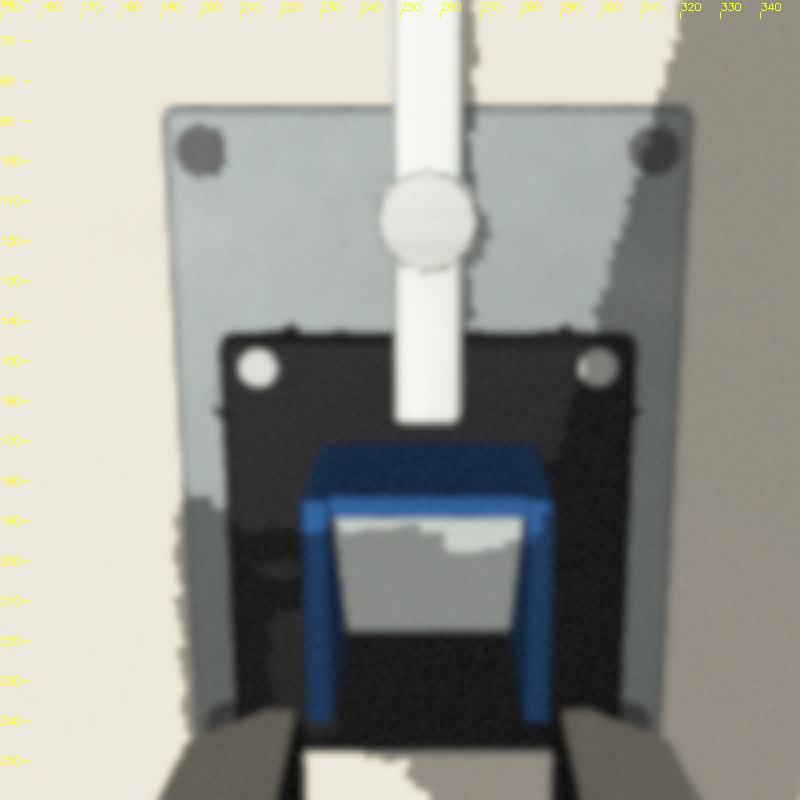

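View pics/s14.png

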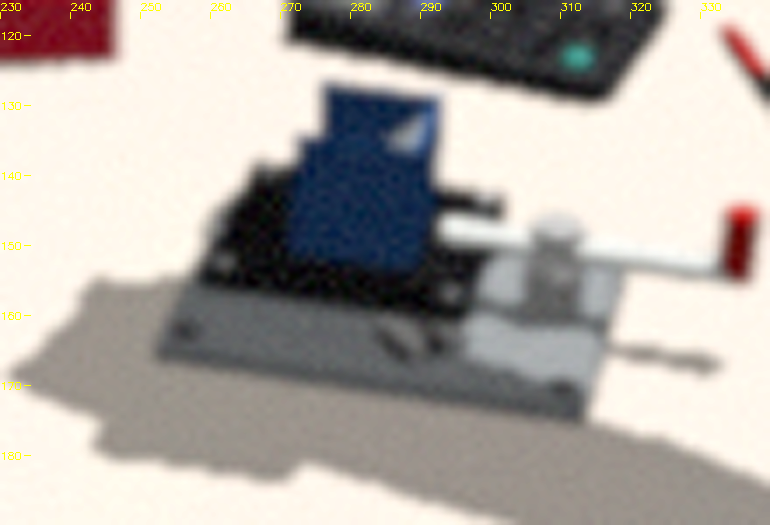

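View pics/t14.png

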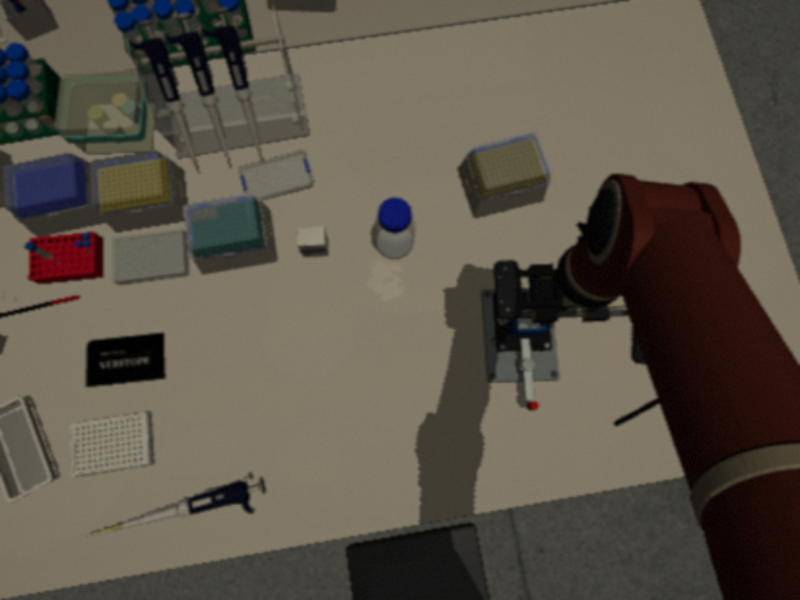

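The lever points straight back with its pad over the plate's rear edge. In the side view the mirror has the same pixel positions as before the swing, and the bottle (394,212) and carton (312,240) are unmoved. The arm is clear, so I'm handing in.

Run:
```python
from h import *
print(ctrl.job_done(),ctrl.get_state()['time'])
```

```text
the job is handed in; nothing more can be done
the job is handed in; nothing more can be done
```

The mirror is seated on the three-point mount with its glass facing away from the lever, and the lever is closed with its pad over the rear edge of the base plate. I handed the job in at about 20 s; it reported no verdict.

**How it went:**
- **Pick-up and placing:** I gripped the mirror by its blue cheeks (48 mm across). I lowered it until the wrist force showed the mount had taken the weight, at the expected height (TCP z 55.6 mm), then released it.
- **Lever:** I pinched the handle for the first half of the swing. About 6 N built up because my path was not quite the true arc. I then opened the fingers slightly and pushed with one finger to the stop, where the force rose to 5 N and the handle stopped moving.

**Last checks:**
- **Seating:** after release, a camera fit put the mirror within 1 mm and 0.3° of its place on the mount. The fitted height was 16.0 mm, against 15.6 mm expected.
- **After the swing:** I did not refit the mirror, but the side view shows it unmoved and the lever lies along the mount's axis.
- **Surroundings:** the bottle and carton are where they started, and the robot is clear of everything.

**What disagreed:**
- **Base plate size:** in the wrist pictures the plate looked 2–4% smaller than its stated size, so a height fit from the plate alone gave 9.7 mm. I relied on the cheeks, which fitted well.
- **In-hand height:** a camera fit of the mirror's height in the grip was about 3 mm off. I used the contact height instead, and the force at seating agreed with it.
- **Seat forces:** I could not measure the load on each of the three seats separately.

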